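# Switch on the tile reader and hold its cam lever at peak lift

### The job

Switch the tile reader on by flipping its toggle from the off position (leaning to the front) over to the on position (leaning to the back). Then swing the cam lever up by its grip bar to the point of highest lift, where the lever stands straight up, so that the ceramic tile on the lifting table is pressed against the measuring foot, and finish while still holding the lever there: it springs back if let go, and past upright the table sinks again. Leave the tile where it lies on the table and do not disturb the glassware standing around.

Things in the scene. Friction and masses are not known exactly. Their poses are not given: they have to be found in the camera images.
- reader: the tile reader, fixed grey bench instrument; origin on the worktop under its lifting table's centre; x axis from its front to its back, y to its left seen from the front, z up; all offsets are in this frame, mm. Base plate x -95 to 95, y -150 to 75, 15 high. Column x 58 to 86, y -20 to 20, 189 high; round measuring head (52 diameter, z 129 to 188) over the table. Bearing blocks at y -53 and 53, 85 high
- toggle (a joint): power toggle, turns about the y axis through toggle_pivot: 0 = off (leans 0.45 rad to the front, -x), 0.9 = on (leans 0.45 rad to the back, +x), upright at 0.45. A spring detent snaps it to either end; it takes about 4 N at the tip to push it over the middle
- toggle_tip (a point): a point in the toggle's grey end piece, on its centre line, 50 mm from the pivot; moves with the toggle. The end piece is 12 mm thick (along x) by 22 mm wide (along y) and reaches from 32 to 54 mm from the pivot; below it is a steel stem of 8 by 16 mm
- toggle_pivot (a point): pivot of the toggle, at x 0, y -115, z 55 mm, on top of the black switch housing (62 by 44 mm, top at z = 54 mm)
- cam_lever (a joint): angle of the cam lever about its shaft (along y): 0 = level, pointing to the front (-x), its rest; grows as it swings up; 1.571 = straight up = highest lift of the table (12 mm); 2.3 = stop, past the peak. A return spring and the table's load always push it back towards 0, about 3 to 7 N at the grip bar
- lever_grip: the lever's round steel grip bar, a sleeve turning freely on its pin, 14 mm diameter, 66 mm long along y (18 mm steel ring at its free end), sticking out to +y from the lever's end, free from y 81 to 147 mm (flat lever at y 71 to 81). Origin at its centre, 90 mm from the cam axis; moves with the lever. At rest x -90, y 114, z 70 mm, over bare worktop; lever upright: x 0, y 114, z 160 mm
- cam_axis (a point): the point of the cam's axis of rotation level with the middle of the grip bar (x 0, y 114, z 70 mm); fixed to the reader. The shaft itself ends at y 82 mm
- table_slide (a joint): lift of the lifting table in m, driven by the cam: 0 at rest, about 0.012 at the cam's peak
- table_top (a point): centre of the top face of the lifting table (84 by 86 mm, 8 mm thick, low rails of 4 mm at front and back), z = 98 mm at rest; moves with the table
- tile_mid (a point): centre of the white ceramic tile (60 by 70 by 7 mm) that lies on the lifting table between the rails; loose
- tile: the same tile; origin at the centre of its underside
- foot: round rubber-faced measuring foot (30 mm diameter) under the head, pushed down by a spring and able to yield upwards; origin at the centre of its lower face, z = 112 mm when free, about 7 mm above the resting tile; at the cam's peak the tile presses it up about 4 mm with about 6 N
- burette_foot (a point): a point on the worktop in the middle of the tall burette stand, fixed, world x 0.54, y -0.20 m: its white foot plate spans x 0.465 to 0.62, y -0.32 to -0.08 m, 27 mm high; its rod (y -0.18) and two upright burettes (at x 0.51, y -0.10 and x 0.57, y -0.26) stand up to 0.9 m height. Reach round it, not through it
- beaker_mid (a point): small glass beaker, 55 mm diameter, 70 mm high, bystander; point at half height
- flask_mid (a point): conical glass flask, 64 mm diameter, 105 mm high, bystander; point at half height
- weighing_mid (a point): lidded glass weighing bottle, 42 mm diameter, 62 mm high, bystander; point at half height
Mind the look-alikes: they are no part of the job. Leave any blue or green look-alike of the tile alone.

How it is judged:
On the way, in this order (a step that is already met when the one before it is completed fails the run):
1. the toggle is flipped to on while the cam lever is still down (value of joint toggle above 0.75 rad and value of joint cam_lever below 0.3 rad), for 0.2 s.
2. the lever is swung up to the cam's peak and the tile is pressed against the foot (value of joint cam_lever between 1.451 and 1.691 rad and contact force between tile and foot above 3 N), for 0.2 s.
At the end, for the whole second after the job is handed in: the toggle is on (over 0.75 rad), the cam lever stands within 0.12 rad of upright with the table lifted over 11 mm, the tile is pressed to the measuring foot with over 3 N and lies within 15 mm of the table's centre, and the fingers still bear on the lever's grip bar with over 1 N (all of step 2 and value of joint toggle above 0.75 rad and value of joint table_slide above 0.011 m and contact force between the fingers and lever_grip above 1 N and horizontal distance between tile_mid and table_top below 0.015 m); the arm keeps its last pose, push and grip.
It fails at once if the small beaker is moved by more than 3 cm or knocked over (distance of beaker_mid from where it was at the start of the episode above 0.03 m or angle between beaker_mid's own z axis and vertical above 0.5 rad).
It fails at once if the conical flask is moved by more than 3 cm or knocked over (distance of flask_mid from where it was at the start of the episode above 0.03 m or angle between flask_mid's own z axis and vertical above 0.5 rad).
It fails at once if the weighing bottle is moved by more than 3 cm or knocked over (distance of weighing_mid from where it was at the start of the episode above 0.03 m or angle between weighing_mid's own z axis and vertical above 0.5 rad).
It fails at once if the tile is shifted off the middle of the table (horizontal distance between tile_mid and table_top above 0.015 m).
It also fails if it takes over 56 s, if anything falls off the work surface, if the arm or the gripper's body presses on something with over 40 N, if the wrist force passes 120 N, or if a joint passes its speed limit or range.

### The arm

A 6-joint arm with a two-finger parallel gripper is mounted at the origin on a cart in front of the work surface, level with it; the furniture and walls round the work are solid. World frame = base frame: x ahead of the robot, y to its left, z up, the work surface at z = 0. Lengths are in m, angles in rad, forces in N, time in s.
With the tool pointing down it reaches from about 0.35 to 0.725 m from the base axis. Payload 6 kg.
Tool frame: the origin (TCP) lies between the finger pads; the fingertips stand 11 mm ahead of it and the grasp point (between the pads) lies 8 mm behind it; y points along the fingers, z is the direction in which the jaws open and shut, and the axes are right-handed (so a half turn about y gives the same grasp; the last joint's range is limited). The gripper opens to 85 mm and grips with 20 to 120 N. Pads are 22 mm wide; open, the fingers measure 114 mm over their backs; the gripper's body (76 mm by 85 mm) begins 54 mm behind the grasp point. The pads swing forward as they close: fully open they stand 13 mm farther back than shut.
Start: joints at [1.526, 0.04, 0.085, 0, -1.615, -0.334], TCP at [0.222, 0.557, 0.242] pointing down, gripper open.
Joint ranges: [-2.56, 2.56], [-1.29, 2.01], [-1.08, 1.49], [-3.29, 1.98], [-2.81, -0.18], [-2.99, 2.99]. Speed limits (rad/s): [2.57, 2.57, 3.01, 3.14, 3.14, 3.14].

### API

Orientations are given as a 3x3 rotation matrix whose columns are the frame's x, y, z axes.
In Python, from rig import bot, get_image, camera_model gives the robot as it stands.
- The arm moves only by the tool jog_arm, never from a script. Its argument "steps" is a list of rows, each a list of 3 entries, a list of its own where there are three numbers: the shift along the tool's x, y, z in units of 30 mm (1.0 is 30 mm), then the turn, a rotation vector about the tool's x, y, z in units of 5 degrees (1.0 is 5 degrees), then the opening, from -1 (shut) to 1 (fully open), so that 0 is half open. In form: [[[x, y, z], [ax, ay, az], hand], ...]. A call has 1 to 5 rows; each row is the pose to reach, as a shift and turn from the pose measured when the call began, along the tool's axes at that moment; what a row does not reach only later rows make up. A row lasts 1/12 s, in which the tool goes at most 41.7 mm and 7.16 degrees, less where a joint would pass 70% of its speed; a pose out of reach is approached as far as the arm can. A call with a gripper value outside its range is refused whole. The fingers move at their own pace and stop on an object; the grip force is fixed at half the most. Time passes only in rows, so rows that repeat a pose let the fingers close. It gives the time, the measured TCP pose, the force and the opening at its end, in the units of the state.
- bot.get_state(): the state, without advancing time (a new reading comes with each control period).
- get_image(name): name is "scene" or "top" or "wrist"; returns the picture (480x640x3 uint8, red, green, blue); there is no depth.
- camera_model(name): a dict with "fx", "fy", "cx", "cy" (pixels), "R" (3x3) and "t" (3): a world point X has camera coordinates R X + t; the wrist camera has in their place "T_tool_cam" (4x4, takes a point from camera to tool coordinates, whose origin is the TCP and whose axes are the tool frame's). Camera axes: x right, y down, z forward; pixel columns grow to the right and rows downward; lengths in m; the calibration is good to about 2 mm. A picture is of the moment at which its call begins: read the wrist's pose just before it. camera_model takes no time and is no camera call.
- bot.hand_in(): hands the job in, once; it reports no verdict.
The state is a dict: "t": time; "qpos": joint angles; "joint_velocities": joint speeds; "joint_efforts": joint torques, N m; "position": TCP position; "tcp_rot": TCP orientation; "force": force on the tool from outside, world axes, zero at the start; "moment": the same for the moment, N m; "grip_width": finger opening in m.
Only numpy, scipy, OpenCV 4.12 (cv2) and the standard library are available. Lean on these libraries where they do the work, as an engineer would, in place of code of your own. Each camera call takes 0.05 s, during which the arm holds its last target. There are 200 camera calls.

## Working session

There is one attempt and no reset: what is moved stays moved. The work goes in short steps, Python scripts to look and compute and a tool call to move; the robot and the scene stay as the last step left them, time stands still between calls to the robot, and variables do not carry over. Pictures are saved under pics/ and viewed, about 8 in all and at most 12, crops included, and the job is handed in when it is done.

Besides the shell and the picture viewer there is one more tool, called as a command line: name --argument value ..., lists and objects as JSON in quotes. jog_arm: Moves the arm, as the interface text tells. Its arguments: {"type":"object","properties":{"steps":{"type":"array"}},"required":["steps"]}

```bash
mkdir -p pics; ls
python3 - <<'E'
from rig import bot,get_image,camera_model
import cv2
s=bot.get_state(); print(s['t'],s['position'],s['tcp_rot'])
for n in("scene","top"):
    cv2.imwrite(f"pics/{n}0.png",get_image(n)[:,:,::-1]); print(camera_model(n))
print(camera_model("wrist"))
E
```

```text
pics
0.0 [0.22168514 0.55720662 0.24128087] [[-9.29105846e-01 -5.75095307e-04 -3.69813460e-01]
 [ 3.69813898e-01 -1.67142392e-03 -9.29104347e-01]
 [-8.37915125e-05 -9.99998438e-01  1.76560797e-03]]
{'fx': 524.8806574241389, 'fy': 524.8806574241389, 'cx': 318.5808578406014, 'cy': 239.13933023515938, 'R': array([[ 8.40401690e-01, -5.41963347e-01,  8.54514983e-04],
       [-2.23643463e-01, -3.48230640e-01, -9.10340059e-01],
       [ 4.93668513e-01,  7.64860217e-01, -4.13860178e-01]]), 't': array([-0.39291795,  0.28924782,  0.89469771])}
{'fx': 508.76659840712847, 'fy': 508.76659840712847, 'cx': 315.2747620167181, 'cy': 240.46205846821042, 'R': array([[-0.02500507, -0.9993743 ,  0.02501525],
       [-0.99421766,  0.02224645, -0.10505399],
       [ 0.10443176, -0.02749748, -0.99415185]]), 't': array([0.1501821 , 0.58935359, 1.19695177])}
{'fx': 356.54950018714004, 'fy': 356.54950018714004, 'cx': 319.8324021236108, 'cy': 233.53130455931992, 'T_tool_cam': array([[ 4.90335005e-04,  9.61008935e-01,  2.76516884e-01,
        -7.02050905e-02],
       [ 9.46373148e-04, -2.76517239e-01,  9.61008492e-01,
        -1.32431191e-01],
       [ 9.99999432e-01, -2.09527950e-04, -1.04505913e-03,
         1.61290559e-04],
       [ 0.00000000e+00,  0.00000000e+00,  0.00000000e+00,
         1.00000000e+00]])}
```

View pics/scene0.png

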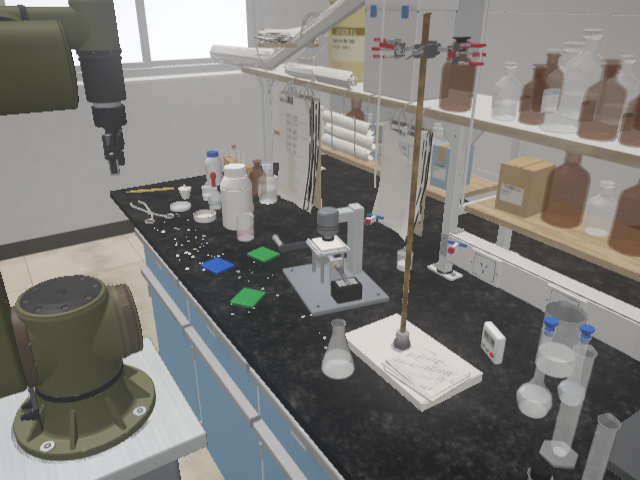

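View pics/top0.png

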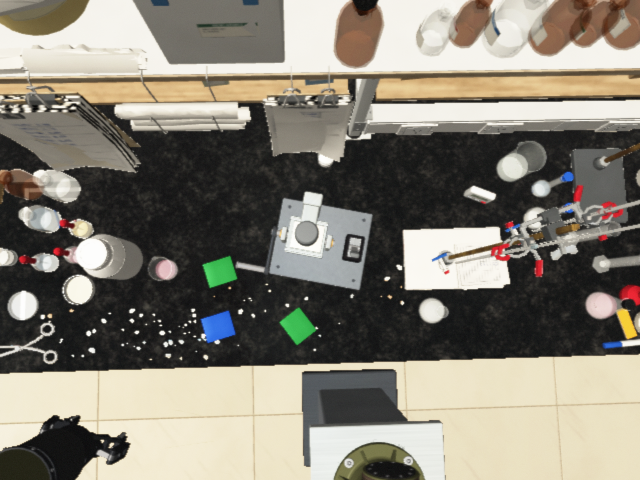

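The top view shows the reader plate with corners near (284,197), (372,214), (357,290) and (268,272), the toggle near (353,247) and the grip bar near (250,267). The flask is near (432,310), the beaker near (163,268) and the weighing bottle near (326,158). The green and blue squares on the bench are look-alikes; the white tile on the lifting table is the real one. Next I'll enlarge the reader.

Run:
```python
import cv2
a=cv2.imread("pics/top0.png")[180:300,225:385]
cv2.imwrite("pics/c1.png",cv2.resize(a,None,fx=5,fy=5,interpolation=cv2.INTER_CUBIC))
```

```text
(no output)
```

View pics/c1.png

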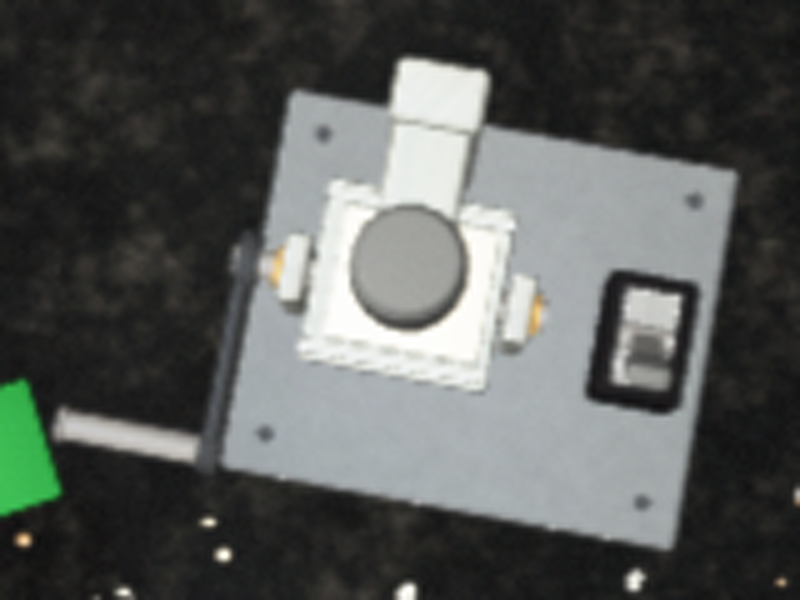

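The crop shows the plate corners at (290,90), (737,172), (673,550) and (222,465), with the grip bar running from (60,424) to (200,447). The toggle tip leans to the front, at about (645,375). I'll fit the reader pose to these.

```bash
cat > h.py <<'E'
import numpy as np
from rig import bot,get_image,camera_model
from scipy.optimize import least_squares
def proj(n,X):
    c=camera_model(n); p=np.atleast_2d(X)@c['R'].T+c['t']
    return np.c_[c['fx']*p[:,0]/p[:,2]+c['cx'],c['fy']*p[:,1]/p[:,2]+c['cy']]
def ray(n,px,z):
    c=camera_model(n); d=c['R'].T@np.array([(px[0]-c['cx'])/c['fx'],(px[1]-c['cy'])/c['fy'],1]); o=-c['R'].T@c['t']
    return o+d*(z-o[2])/d[2]
def r2w(P,p):
    P=np.atleast_2d(P)*1e-3; c,s=np.cos(p[2]),np.sin(p[2])
    return np.c_[p[0]+c*P[:,0]-s*P[:,1],p[1]+s*P[:,0]+c*P[:,1],P[:,2]]
E
python3 - <<'E'
from h import *
P=[[95,75,15],[95,-150,15],[-95,-150,15],[-95,75,15],[-90,147,70],[-90,81,70]]
u=np.array([[290,90],[737,172],[673,550],[222,465],[60,424],[200,447]])
u=(u+.5)/5-.5+[225,180]
r=least_squares(lambda p:(proj("top",r2w(P,p))-u).ravel(),[.5,0,-.15])
print(r.x,r.fun.round(1)); p=r.x
for n,q in dict(tip_off=[-21.7,-115,100],pivot=[0,-115,55],tip_on=[21.7,-115,100],grip=[-90,114,70],axis=[0,114,70],gripup=[0,114,160]).items(): print(n,r2w(q,p).round(4))
for n,px in dict(flask=(432,315),beaker=(163,270),weigh=(326,160)).items(): print(n,ray("top",px,.03).round(3))
print(proj("scene",r2w(P,p)).round(0).tolist())
E
```

```text
[ 0.59532522  0.15888432 -0.20464423] [ 0.1 -0.7  0.8 -0.6  0.5  0.2 -0.8  0.5 -0.3 -0.  -0.2  0.5]
tip_off [[0.5507 0.0507 0.1   ]]
pivot [[0.572  0.0463 0.055 ]]
tip_on [[0.5932 0.0419 0.1   ]]
grip [[0.5304 0.2888 0.07  ]]
axis [[0.6185 0.2705 0.07  ]]
gripup [[0.6185 0.2705 0.16  ]]
flask [ 0.408 -0.138  0.03 ]
beaker [0.53 0.5  0.03]
weigh [0.79  0.105 0.03 ]
[[350.0, 256.0], [390.0, 296.0], [312.0, 312.0], [282.0, 268.0], [275.0, 237.0], [282.0, 247.0]]
```

```bash
cat >> h.py <<'E'
from scipy.spatial.transform import Rotation as Ro
POSE=np.array([0.5953,0.1589,-0.2046])
def plan(P):  # reader-frame mm target of TCP, tool down, jaws along reader x
    s=bot.get_state(); R=np.array(s['tcp_rot']); c,n=np.cos(POSE[2]),np.sin(POSE[2])
    z=np.array([-c,-n,0]); y=np.array([0,0,-1.]); T=np.c_[np.cross(y,z),y,z]
    d=R.T@(r2w(P,POSE)[0]-s['position'])/.03
    print("shift",d.round(2),"turn",(np.degrees(Ro.from_matrix(R.T@T).as_rotvec())/5).round(2))
def here():
    s=bot.get_state(); d=np.array(s['position'])-[*POSE[:2],0]; c,n=np.cos(POSE[2]),np.sin(POSE[2])
    print("t",s['t'],"reader mm",(1e3*np.array([c*d[0]+n*d[1],-n*d[0]+c*d[1],d[2]])).round(1),"F",np.round(s['force'],1),"w",s['grip_width'],"q",np.round(s['qpos'],2))
E
python3 -c "
from h import *
here();plan([-75,-115,240])"
```

```text
t 0.1 reader mm [-446.7  314.1  241.4] F [-0.7 -0.8  0.4] w 0.0852814337519783 q [ 1.53  0.04  0.08 -0.   -1.62 -0.33]
shift [-14.68   0.07  11.94] turn [-1.0e-02  1.6e+01 -1.0e-02]
```

jog_arm --steps '[[[-0.9, 0, 0.75], [0, 1, 0], -1], [[-1.8, 0, 1.5], [0, 2, 0], -1], [[-2.8, 0, 2.2], [0, 3, 0], -1], [[-3.7, 0, 3], [0, 4, 0], -1], [[-4.6, 0, 3.7], [0, 5, 0], -1]]'

```text
t: 0.52
position: [0.3092, 0.4013, 0.2412]
tcp_rot: [[-0.683, -0.001, -0.73], [0.73, -0.002, -0.683], [-0.001, -1.0, 0.002]]
force: [1.4, 0.9, 0.7]
grip_width: 0.0257
```

```bash
python3 -c "
from h import *
here();plan([-75,-115,240])"
```

```text
t 0.5167 reader mm [-329.3  179.2  241.2] F [1.4 0.9 0.7] w 0.025695752456254557 q [ 1.31 -0.21 -0.15 -0.   -1.63 -0.56]
shift [-12.58   0.06   3.13] turn [-0.02 10.96 -0.02]
```

jog_arm --steps '[[[-1.2, 0, 0.3], [0, 1, 0], -1], [[-2.3, 0, 0.6], [0, 2, 0], -1], [[-3.4, 0, 0.9], [0, 3, 0], -1], [[-4.6, 0, 1.2], [0, 4, 0], -1], [[-5.8, 0, 1.5], [0, 5, 0], -1]]'

```text
t: 0.93
position: [0.3954, 0.2418, 0.2413]
tcp_rot: [[-0.307, -0.001, -0.952], [0.952, -0.002, -0.307], [-0.001, -1.0, 0.001]]
force: [1.3, 0.9, 0.1]
grip_width: 0.0001
```

```bash
python3 -c "
from h import *
here();plan([-75,-115,240])"
```

```text
t 0.9333 reader mm [-212.6   40.6  241.3] F [1.3 0.9 0.1] w 5.197763946950434e-05 q [ 0.99 -0.33 -0.25  0.   -1.65 -0.68]
shift [-6.77  0.05 -1.43] turn [-0.01  5.92 -0.02]
```

jog_arm --steps '[[[-1.2, 0, -0.2], [0, 1, 0], -1], [[-2.4, 0, -0.5], [0, 2, 0], -1], [[-3.6, 0, -0.8], [0, 3, 0], -1], [[-4.8, 0, -1], [0, 4.2, 0], -1], [[-5.9, 0, -1.2], [0, 5.3, 0], -1]]'

```text
t: 1.35
position: [0.4844, 0.0824, 0.2412]
tcp_rot: [[0.155, -0.001, -0.988], [0.988, -0.002, 0.155], [-0.002, -1.0, 0.001]]
force: [1.1, 1.7, 0.6]
grip_width: 0.0002
```

Run:
```python
from h import *
import cv2
here();plan([-75,-115,100])
a=get_image("scene")[:,:,::-1]; b=get_image("wrist")[:,:,::-1]
cv2.imwrite("pics/s1.png",cv2.resize(cv2.hconcat([a[60:360,120:520],b[60:460:1,100:540][::1]][:1]),None,fx=2,fy=2))
cv2.imwrite("pics/w1.png",b)
```

```text
t 1.35 reader mm [-93.  -97.4 241.2] F [1.1 1.7 0.6] w 0.0002299868138474275 q [ 0.58 -0.25 -0.19  0.   -1.64 -0.74]
shift [-0.61  4.71 -0.58] turn [-0.01  0.56 -0.02]
```

View pics/s1.png

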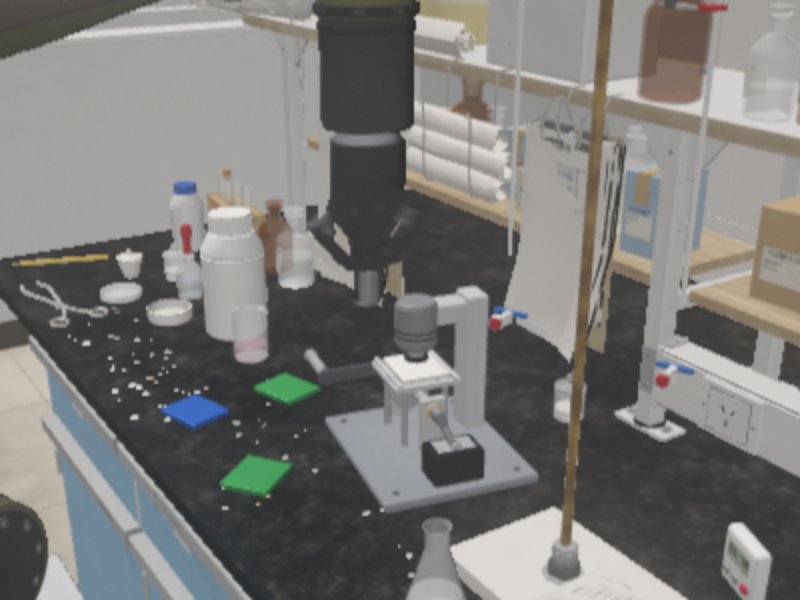

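The scene shows the shut gripper in front of and above the reader, with the toggle leaning to the front and the lever level. The flask and burettes are well clear.

jog_arm --steps '[[[-0.6, 0, -0.6], [0, 0.56, 0], -1], [[-0.6, 1.2, -0.6], [0, 0.56, 0], -1], [[-0.6, 2.4, -0.6], [0, 0.56, 0], -1], [[-0.6, 3.6, -0.6], [0, 0.56, 0], -1], [[-0.6, 4.7, -0.6], [0, 0.56, 0], -1]]'

```text
t: 1.87
position: [0.4988, 0.0598, 0.0974]
tcp_rot: [[0.206, -0.003, -0.979], [0.979, -0.003, 0.206], [-0.003, -1.0, 0.003]]
force: [0.5, 0.8, -1.0]
grip_width: 0.0
```

Run:
```python
from h import *
import cv2
here();plan([-5,-115,100])
b=get_image("wrist")[:,:,::-1]
cv2.imwrite("pics/w2.png",b)
```

```text
t 1.8667 reader mm [ -74.4 -116.7   97.4] F [ 0.5  0.8 -1. ] w 3.528784732611436e-05 q [ 0.52 -0.19 -0.4   0.   -1.37 -0.73]
shift [ 0.06 -0.09 -2.31] turn [-0.03 -0.03 -0.04]
```

View pics/w2.png

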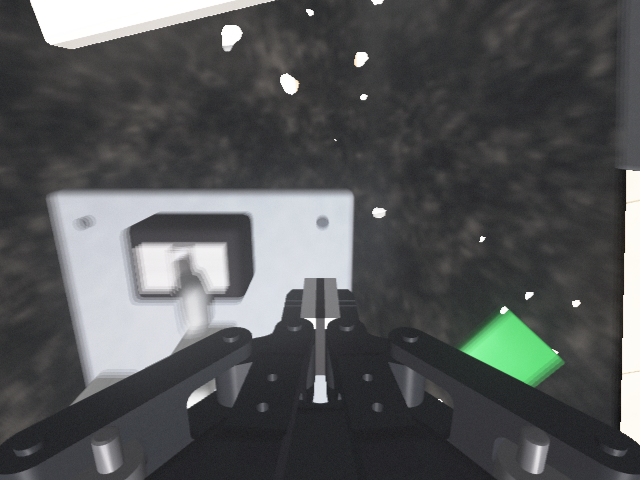

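The wrist view shows the toggle's grey end piece near (197,310), about 50 mm to the left of the fingertips at (320,290), which is +x of the reader. It lines up with the fit. Pushing now.

jog_arm --steps '[[[0.06, -0.1, -0.5], [0, 0, 0], -1], [[0.06, -0.1, -1], [0, 0, 0], -1], [[0.06, -0.1, -1.4], [0, 0, 0], -1], [[0.06, -0.1, -1.8], [0, 0, 0], -1], [[0.06, -0.1, -2.2], [0, 0, 0], -1]]'

```text
t: 2.33
position: [0.5603, 0.0477, 0.0935]
tcp_rot: [[0.205, -0.015, -0.979], [0.979, -0.005, 0.205], [-0.008, -1.0, 0.013]]
force: [-3.8, 0.5, 2.9]
grip_width: 0.0
```

Run:
```python
from h import *
import cv2
here();plan([-2,-115,100])
b=get_image("wrist")[:,:,::-1]
cv2.imwrite("pics/w3.png",b[100:400,:400])
```

```text
t 2.3333 reader mm [ -11.7 -116.    93.5] F [-3.8  0.5  2.9] w 4.969811472300574e-05 q [ 0.44 -0.01 -0.24 -0.   -1.36 -0.65]
shift [ 0.03 -0.22 -0.32] turn [-0.15 -0.03 -0.09]
```

View pics/w3.png

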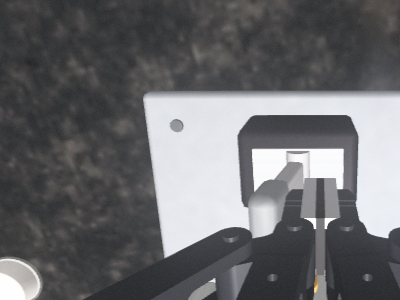

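The toggle end piece now leans left, towards the back, ahead of the fingers. I'll nudge it slightly more, then retract to the front and up.

jog_arm --steps '[[[0, -0.2, -0.2], [0, 0, 0], -1], [[0, -0.2, -0.2], [0, 0, 0], -1], [[0, -0.2, 0.8], [0, 0, 0], -1], [[0, -0.6, 1.8], [0, 0, 0], -1], [[0, -1.5, 2.4], [0, 0, 0], -1]]'

```text
t: 2.8
position: [0.4879, 0.0623, 0.1354]
tcp_rot: [[0.206, -0.021, -0.978], [0.979, -0.007, 0.206], [-0.012, -1.0, 0.019]]
force: [2.4, 0.8, -0.1]
grip_width: 0.0002
```

Run:
```python
from h import *
import cv2
here();plan([-130,-60,200])
b=get_image("scene")[:,:,::-1]
cv2.imwrite("pics/s4.png",cv2.resize(b[180:320,260:400],None,fx=4,fy=4,interpolation=2))
```

```text
t 2.8 reader mm [ -85.5 -116.4  135.4] F [ 2.4  0.8 -0.1] w 0.00015924560864385385 q [ 0.53 -0.22 -0.35 -0.   -1.46 -0.74]
shift [ 1.85 -2.15  1.53] turn [-0.22 -0.03 -0.13]
```

View pics/s4.png

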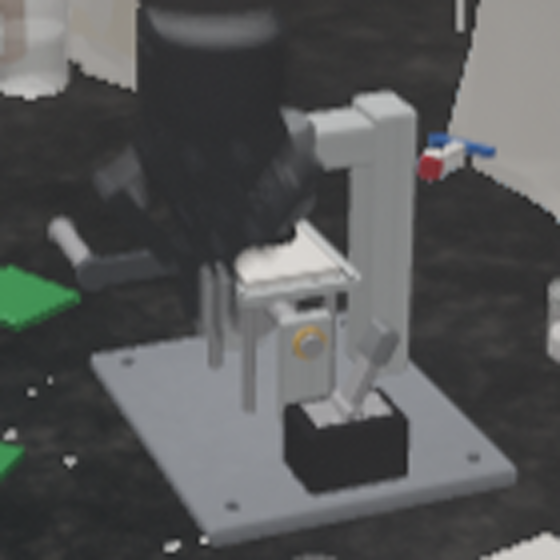

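The toggle now leans back (end piece at (375,345) in the crop, pivot at (345,400)), so it is on. Next I go round the front to the lever grip.

jog_arm --steps '[[[0, -1.1, 1], [-0.1, 0, -0.1], -1], [[0.8, -2.1, 1.5], [-0.2, 0, -0.1], -1], [[2, -2.1, 1.5], [-0.2, 0, -0.1], 0], [[3.2, -2.1, 1.5], [-0.2, 0, -0.1], 1], [[4.4, -2.1, 1.5], [-0.2, 0, -0.1], 1]]'

```text
t: 3.27
position: [0.4731, 0.204, 0.2097]
tcp_rot: [[0.203, 0.013, -0.979], [0.979, 0.004, 0.203], [0.007, -1.0, -0.012]]
force: [1.2, -0.1, -0.4]
grip_width: 0.0357
```

Run:
```python
from h import *
here();plan([-90,118,180])
```

```text
t 3.2667 reader mm [-128.9   19.3  209.7] F [ 1.2 -0.1 -0.4] w 0.035669849170567966 q [ 0.8  -0.2  -0.2   0.01 -1.56 -1.01]
shift [ 3.28  1.03 -1.28] turn [ 0.14 -0.    0.07]
```

jog_arm --steps '[[[1.2, 0, 0], [0.1, 0, 0.1], 1], [[2.3, 0, -0.3], [0.1, 0, 0.1], 1], [[3.3, 0.3, -0.9], [0.1, 0, 0.1], 1], [[3.3, 1, -1.3], [0.1, 0, 0.1], 1], [[3.3, 1, -1.3], [0.1, 0, 0.1], 1]]'

```text
t: 3.68
position: [0.5309, 0.2937, 0.1753]
tcp_rot: [[0.202, -0.004, -0.979], [0.979, -0.007, 0.202], [-0.008, -1.0, 0.002]]
force: [-1.2, -0.7, -2.5]
grip_width: 0.0852
```

Run:
```python
from h import *
import cv2
here();plan([-90,118,62])
b=get_image("wrist")[:,:,::-1].copy()
s=bot.get_state();T=camera_model("wrist");M=T['T_tool_cam']
for q in ([-90,81,70],[-90,147,70]):
    X=np.array(s['tcp_rot']).T@(r2w(q,POSE)[0]-s['position']); c=M[:3,:3].T@(X-M[:3,3]); u=(T['fx']*c[0]/c[2]+T['cx'],T['fy']*c[1]/c[2]+T['cy']); print(u)
    cv2.circle(b,tuple(int(round(v)) for v in u),4,(0,0,255),1)
cv2.imwrite("pics/w5.png",b)
```

```text
t 3.6833 reader mm [-90.4 118.9 175.3] F [-1.2 -0.7 -2.5] w 0.08518478921428602 q [ 0.84  0.07 -0.01  0.   -1.5  -1.04]
shift [-0.    3.78 -0.02] turn [-0.02  0.01 -0.09]
(np.float64(319.30320160865244), np.float64(182.71044680034484))
(np.float64(319.3668874850047), np.float64(273.9966738188044))
```

View pics/w5.png

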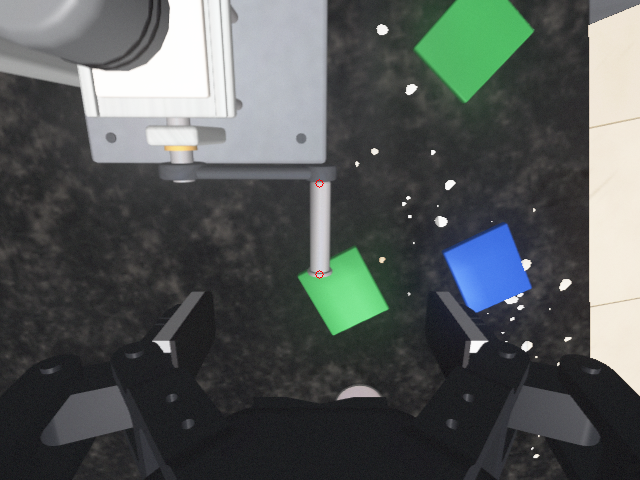

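The predicted bar ends (red circles) lie on the bar at (319,183) and (319,274), so it is centred between the open fingers. Descending.

jog_arm --steps '[[[0, 1, 0], [0, 0, 0], 1], [[0, 2, 0], [0, 0, 0], 1], [[0, 3, 0], [0, 0, 0], 1], [[0, 3.8, 0], [0, 0, 0], 1], [[0, 3.8, 0], [0, 0, 0], 1]]'

```text
t: 4.15
position: [0.5278, 0.2906, 0.0595]
tcp_rot: [[0.203, -0.007, -0.979], [0.979, -0.01, 0.203], [-0.011, -1.0, 0.005]]
force: [-1.1, -0.4, -1.0]
grip_width: 0.0854
```

jog_arm --steps '[[[0, 0, 0], [0, 0, 0], -1], [[0, 0, 0], [0, 0, 0], -1], [[0, 0, 0], [0, 0, 0], -1], [[0, 0, 0], [0, 0, 0], -1], [[0, 0, 0], [0, 0, 0], -1]]'

```text
t: 4.57
position: [0.5284, 0.2911, 0.0612]
tcp_rot: [[0.203, -0.006, -0.979], [0.979, -0.009, 0.203], [-0.009, -1.0, 0.004]]
force: [-0.2, -0.4, -0.1]
grip_width: 0.0255
```

jog_arm --steps '[[[0, 0, 0], [0, 0, 0], -1], [[0, 0, 0], [0, 0, 0], -1], [[0, 0, 0], [0, 0, 0], -1], [[0, 0, 0], [0, 0, 0], -1], [[0, 0, 0], [0, 0, 0], -1]]'

```text
t: 4.98
position: [0.5302, 0.2907, 0.0622]
tcp_rot: [[0.204, -0.002, -0.979], [0.979, -0.008, 0.204], [-0.009, -1.0, 0.0]]
force: [6.4, -0.9, -1.8]
grip_width: 0.0122
```

Run:
```python
from h import *
here()
s=bot.get_state();R=np.array(s['tcp_rot']);print(R.round(3))
# arc waypoints as offsets from here, tool units, bar keeps its place in grip; upright target absolute
c,n=np.cos(POSE[2]),np.sin(POSE[2])
for a in np.radians(np.arange(10,91,10)):
    d=np.array([90*(1-np.cos(a)),0,90*np.sin(a)]);w=np.array([c*d[0],n*d[0],d[2]])
    print(round(np.degrees(a)),(R.T@w/30).round(2))
```

```text
t 4.9833 reader mm [-90.6 115.8  62.2] F [ 6.4 -0.9 -1.8] w 0.012208370087293705 q [ 0.83  0.11 -0.17  0.   -1.29 -1.04]
[[ 0.204 -0.002 -0.979]
 [ 0.979 -0.008  0.204]
 [-0.009 -1.     0.   ]]
10 [-0.   -0.52 -0.05]
20 [-0.01 -1.03 -0.18]
30 [-0.01 -1.5  -0.4 ]
40 [-0.02 -1.93 -0.7 ]
50 [-0.02 -2.3  -1.07]
60 [-0.02 -2.6  -1.5 ]
70 [-0.02 -2.82 -1.97]
80 [-0.02 -2.95 -2.48]
90 [-0.02 -3.   -3.  ]
```

The fingers stopped at 12 mm on the bar, so it is held. Swinging up along the arc.

jog_arm --steps '[[[0, -0.26, -0.01], [0, 0, 0], -1], [[0, -0.52, -0.05], [0, 0, 0], -1], [[0, -0.78, -0.11], [0, 0, 0], -1], [[0, -1.03, -0.18], [0, 0, 0], -1], [[0, -1.27, -0.28], [0, 0, 0], -1]]'

```text
t: 5.4
position: [0.5387, 0.2889, 0.1008]
tcp_rot: [[0.204, -0.002, -0.979], [0.979, -0.009, 0.204], [-0.009, -1.0, 0.0]]
force: [3.8, -1.8, -6.6]
grip_width: 0.012
```

```bash
cat > arc.py <<'E'
from h import *
import sys
here(); s=bot.get_state();R=np.array(s['tcp_rot']);print(s['grip_width'])
c,n=np.cos(POSE[2]),np.sin(POSE[2]); d=np.array(s['position'])-[*POSE[:2],0]
x=1e3*(c*d[0]+n*d[1]); z=1e3*d[2]+8-70
print("ang",np.degrees(np.arctan2(z,-x)),"r",np.hypot(x,z))
for a in map(float,sys.argv[1:]):
    a=np.radians(a); e=np.array([-90*np.cos(a)-x,0,90*np.sin(a)-z]);print((R.T@np.array([c*e[0],n*e[0],e[2]])/30).round(2))
E
python3 arc.py 34 42 50 57 64
```

```text
t 5.4 reader mm [-81.9 115.8 100.8] F [ 3.8 -1.8 -6.6] w 0.012012597788089737 q [ 0.82  0.1  -0.11  0.   -1.37 -1.03]
0.012012597788089737
ang 25.326172011820244 r 90.59149296552171
[-0.   -0.39 -0.24]
[-0.01 -0.72 -0.5 ]
[-0.01 -1.01 -0.8 ]
[-0.01 -1.22 -1.1 ]
[-0.01 -1.41 -1.41]
```

jog_arm --steps '[[[0, -0.39, -0.22], [0, 0, 0], -1], [[0, -0.72, -0.48], [0, 0, 0], -1], [[0, -1.01, -0.78], [0, 0, 0], -1], [[0, -1.22, -1.08], [0, 0, 0], -1], [[0, -1.41, -1.39], [0, 0, 0], -1]]'

```text
t: 5.82
position: [0.5784, 0.2806, 0.1424]
tcp_rot: [[0.204, -0.007, -0.979], [0.979, -0.01, 0.204], [-0.011, -1.0, 0.005]]
force: [-3.0, -0.6, -7.4]
grip_width: 0.0124
```

```bash
python3 arc.py 70 77 83 87 90
```

```text
t 5.8167 reader mm [-41.3 115.7 142.4] F [-3.  -0.6 -7.4] w 0.012379624064278148 q [ 0.76  0.17  0.05  0.   -1.45 -0.97]
0.012379624064278148
ang 62.81890141123979 r 90.43203676659249
[-0.   -0.14 -0.35]
[-0.   -0.24 -0.7 ]
[-0.   -0.3  -1.01]
[-0.   -0.32 -1.22]
[-0.   -0.32 -1.38]
```

jog_arm --steps '[[[0, -0.15, -0.35], [0, 0, 0], -1], [[0, -0.25, -0.7], [0, 0, 0], -1], [[0, -0.31, -1], [0, 0, 0], -1], [[0, -0.33, -1.25], [0, 0, 0], -1], [[0, -0.33, -1.38], [0, 0, 0], -1]]'

```text
t: 6.23
position: [0.6182, 0.2723, 0.1521]
tcp_rot: [[0.204, -0.01, -0.979], [0.979, -0.01, 0.204], [-0.012, -1.0, 0.008]]
force: [-7.0, 0.1, -1.8]
grip_width: 0.0122
```

jog_arm --steps '[[[0, 0, -0.03], [0, 0, 0], -1], [[0, 0, -0.03], [0, 0, 0], -1], [[0, 0, -0.03], [0, 0, 0], -1], [[0, 0, -0.03], [0, 0, 0], -1]]'

```text
t: 6.57
position: [0.6186, 0.2722, 0.1522]
tcp_rot: [[0.204, -0.011, -0.979], [0.979, -0.01, 0.204], [-0.012, -1.0, 0.009]]
force: [-4.0, 0.0, -2.3]
grip_width: 0.0121
```

```bash
python3 arc.py 88 90 92
python3 - <<'E'
from h import *
import cv2
a=get_image("scene")[:,:,::-1]
b=get_image("top")[:,:,::-1]
cv2.imwrite("pics/f6.png",cv2.hconcat([cv2.resize(a[180:320,260:400],(400,400)),cv2.resize(b[170:310,240:380],(400,400))]))
E
```

```text
t 6.5667 reader mm [ -0.2 115.7 152.2] F [-4.   0.  -2.3] w 0.012105371127034957 q [ 0.71  0.26  0.16  0.   -1.49 -0.91]
0.012105371127034957
ang 89.85798189535315 r 90.17639196772394
[0.   0.01 0.1 ]
[ 0.    0.01 -0.01]
[ 0.    0.01 -0.11]
```

View pics/f6.png

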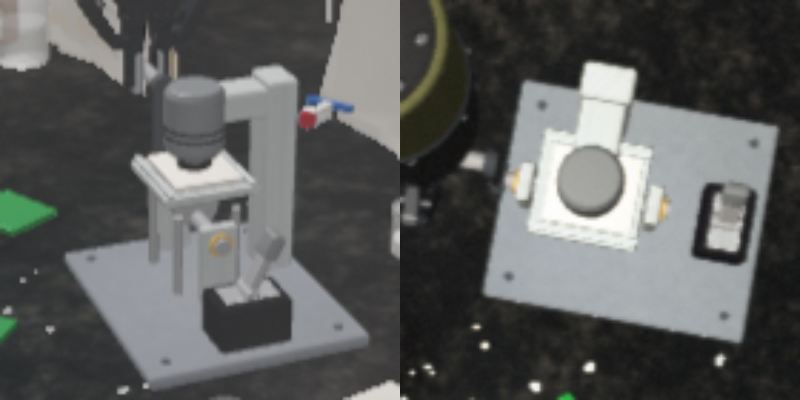

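The lever stands upright (about 89.9° from the TCP pose), the raised tile meets the foot at about (195,165), and the toggle leans back. Handing in.

```bash
python3 -c "
from h import *
print(bot.hand_in()); here()"
```

```text
the job is handed in; nothing more can be done
None
the job is handed in; nothing more can be done
```

I flipped the toggle to on with shut fingers. Then I gripped the lever's bar from above, swung it up the arc to upright, and handed in at about 6.6 s while still holding it.

The last checks before handing in:
- **Lever:** it stood at about 89.9° by the gripper's position, with the fingers closed on the bar at 12 mm. The wrist felt about 4 N pushing back towards the front.
- **Toggle, table and tile:** the pictures show the toggle leaning back, the table raised, and the tile centred under the foot and touching it.
- **Glassware:** nothing came near it on the way, but I did not measure it again at the end.
- **Not measured directly:** the tile-to-foot force and the exact table lift; both are judged only from the lever angle and the pictures.

No check failed. The bar read 12 mm between the fingers against its nominal 14 mm. After the hand-in no further reading was possible, so the final one-second hold is unchecked.

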